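# Gather stones in a covered dish on a tilting stand, then open it

### The job

Get the stones in the covered dish ready to be scooped up: lock the clear cover down with the toggle clamp, swing the stand's lever fully over so that the dish tips and all three stones slide to its edge nearest the robot, and swing it back until the dish is level again with the clamp still locked. Then throw the clamp fully open, lift off the cover and lay it gently flat on the bare table beside the stand, bar up. Keep the stones in the dish, gathered at that edge, and leave the other things on the table alone.

Things in the scene. Friction and masses are not known exactly. Their poses are not given: they have to be found in the camera images.
- stand: Tilting stand, fixed to the table: grey base plate 200 x 200 mm, top at z = 12 mm, with blue A-frames left and right (y = +-88 mm) that carry the cradle. Origin: centre of the base on the table. -x faces the robot (yaw within 0.22 rad), +y is its left. When level, its parts reach from y = -141 mm (lever) to +194 mm (clamp's shelf; open handle's ball to +242 mm) and up to 255 mm above the table.
- stand_pivot (a point): Point on the cradle's tilting axis, midway between the A-frames, 80 mm above the table. The axis runs along the stand's y.
- cradle (a joint): Tilt of the cradle that carries dish, cover, clamp and lever. 0: level, on its stop (as at the start); grows as the edge of the dish nearest the robot goes down, to the stop at 0.58 rad. A friction pivot (0.9 N m): it stays where it is left and takes 6 to 9 N at the lever's ball to move.
- lever_ball (a point): Centre of the red ball, 30 mm across, atop the steel lever (rod 9 mm thick) on the cradle's right (-y) side, rigid with the cradle. In the stand's frame, cradle level: x = +52, y = -126, z = 226 mm (leaning away from the robot). Pulled towards the robot to x = -37, z = 231 mm (radius 155 mm) it tips the dish fully; pushed away again it levels it. Shut fingers can push it from either side.
- clamp_handle (a joint): Swing of the clamp's handle. 0: open (as at the start), leaning out to the left 0.72 rad from upright. Grows as it is swung inwards, which brings the arm down on the cover. Dead centre at 1.10; locked on its stop at 1.17, leaning inwards 0.45 rad. Past dead centre it stays locked, the pad pressing on the cover with about 5 N. Moving it takes under 10 N at the ball; it stays where it is left.
- handle_ball (a point): Centre of the red ball, 28 mm across, at the end of the clamp's handle, 85 mm from handle_pivot. In the stand's frame (cradle level) x = 0 and: open y = +228, z = 218 mm; upright +172, 239; locked +135, 230. The red grip is 15 mm thick from 23 mm to 78 mm from the pivot. It swings left and right about an axis along the cradle's x, which does not tilt the cradle; push it with shut fingers.
- handle_pivot (a point): Pivot of the clamp's handle, on the cradle; with the cradle level it lies in the stand's frame at x = 0, y = +172, z = 154 mm.
- clamp_pad: Rubber pad, 20 mm across, on the end of the toggle clamp's arm; origin: on the arm's axis, 21 mm behind the pad's face. The arm (63 mm) pivots in the stand's frame at x = 0, y = +118, z = 144 mm. Locked it lies about level and the pad presses on the cover 55 mm left of the cover's middle; open it stands up 1.44 rad, the pad 19 mm clear of the cover's left edge, so the cover lifts straight up.
- dish: Open white enamelled dish 180 x 134 x 42 mm, walls and floor 4 mm, loose in the cradle between low cleats. Origin: centre of its underside, 82.5 mm above the table when level; -x is the edge nearest the robot, inner face at x = -86 mm. Stones slide on its floor when it is tipped more than about 0.4 rad.
- cover: Loose clear flat cover 186 x 138 x 4 mm with a black bar handle, 0.2 kg; it only lies on the dish's rim, with no lip, and slides off if tipped without the clamp. Origin: centre of its underside. The bar (14 mm thick, 62 mm long) runs along the cover's y, its axis 34 mm above the underside, on two posts at y = +-20 mm; the 23 mm under the bar and both its sides in x are free.
- cover_bar (a point): Middle of the cover's bar handle.
- stone_a: Brown stone 37 x 24 x 23 mm in the dish; origin: centre of the underside as first placed.
- stone_b: Brown stone 28 x 25 x 25 mm in the dish; origin likewise.
- stone_c: Brown flat stone 27 x 35 x 16 mm in the dish; origin likewise.
- scoop: Bystander: aluminium scoop with wooden handle, 58 x 195 x 27 mm, long side along its y. Leave alone.
- tape_roll: Bystander: roll of tape lying flat, 108 mm across, 48 mm high. Leave alone.
- mini_core: Bystander: small dark speckled stone cylinder, 50 mm across, 53 mm high, standing. Leave alone.
- dust_brush: Bystander: red flat brush 43 x 212 x 16 mm, long side along its y. Leave alone.

How it is judged:
On the way, in this order (a step that is already met when the one before it is completed fails the run):
1. the clamp is locked past its dead centre with its pad pressing on the cover (value of joint clamp_handle above 1.12 rad and contact force between clamp_pad and cover above 3 N and distance between cover and dish below 0.0435 m and x of cover in the frame of dish between -0.01 and 0.01 m and value of joint cradle below 0.03 rad), for 0.2 s.
2. the dish is tipped fully with the cover still clamped on, and all three stones lie at the edge nearest the robot (value of joint cradle above 0.5 rad and value of joint clamp_handle above 1.12 rad and contact force between clamp_pad and cover above 3 N and distance between cover and dish below 0.0435 m and x of cover in the frame of dish between -0.01 and 0.01 m and x of each of stone_a, stone_b, stone_c in the frame of dish below -0.044 m), for 0.2 s.
3. the dish is level again, clamp still locked, stones still gathered (all of step 1 and x of each of stone_a, stone_b, stone_c in the frame of dish below -0.044 m), for 0.2 s.
4. the clamp is thrown open, with the cover still on the dish (value of joint cradle below 0.03 rad and value of joint clamp_handle below 0.25 rad and distance between cover and dish below 0.0435 m and x of cover in the frame of dish between -0.01 and 0.01 m and x of each of stone_a, stone_b, stone_c in the frame of dish below -0.044 m), for 0.1 s.
5. the cover is lifted clear of the dish (z of cover in the frame of dish above 0.07 m and x of each of stone_a, stone_b, stone_c in the frame of dish below -0.044 m), for 0.1 s.
At the end, for the whole second after the job is handed in: Dish level (0.03 rad), all three stones in it with their origins within 42 mm of the inner face of the edge nearest the robot; clamp open (handle within 0.25 rad of its starting position); cover at rest flat on the table, bar up, touching neither stand nor bystanders (value of joint cradle below 0.03 rad and value of joint clamp_handle below 0.25 rad and x of stone_a in the frame of dish between -0.09 and -0.044 m and x of stone_b in the frame of dish between -0.09 and -0.044 m and x of stone_c in the frame of dish between -0.09 and -0.044 m and z of stone_a in the frame of dish between -0.005 and 0.045 m and z of stone_b in the frame of dish between -0.005 and 0.045 m and z of stone_c in the frame of dish between -0.005 and 0.045 m and height (world z) of cover between -0.004 and 0.006 m and angle between cover's own z axis and vertical below 0.05 rad and linear speed of cover below 0.02 m/s and contact force between cover and stand below 0.05 N and contact force between cover and scoop below 0.05 N and contact force between cover and tape_roll below 0.05 N and contact force between cover and mini_core below 0.05 N and contact force between cover and dust_brush below 0.05 N).
It fails at once if the cover slips on the dish by more than 10 mm or lifts off it while the dish is tipped (value of joint cradle above 0.1 rad and not (distance between cover and dish below 0.0435 m and x of cover in the frame of dish between -0.01 and 0.01 m)).
It fails at once if the cover is dropped or thrown: it moves faster than 0.6 m/s with no finger on it (linear speed of cover above 0.6 m/s and contact force between the fingers and cover below 0.1 N).
It fails at once if a bystander (scoop, tape roll, small core or brush) is moved by more than 20 mm (distance of any of scoop, tape_roll, mini_core, dust_brush from where it was at the start of the episode above 0.02 m).
It also fails if it takes over 70 s, if anything falls off the work surface, if the arm or the gripper's body presses on something with over 40 N, if the wrist force passes 120 N, or if a joint passes its speed limit or range.

### The arm

A 7-joint arm with a two-finger parallel gripper is mounted at the origin on a cart in front of the work surface, level with it; the furniture and walls round the work are solid. World frame = base frame: x ahead of the robot, y to its left, z up, the work surface at z = 0. Lengths are in m, angles in rad, forces in N, time in s.
With the tool pointing down it reaches from about 0.4 to 0.9 m from the base axis. Payload 5.5 kg.
Tool frame: the origin (TCP) lies midway between the tips of the shut fingers; the grasp point (between the pads) lies 19 mm behind it (grasp_offset is the distance from the TCP to the grasp point, in m); z points along the fingers, y is the line along which they close (so a half turn about z gives the same grasp; the last joint's range is limited). The gripper opens to 85 mm and grips with 20 to 120 N. Pads are 22 mm wide; open, the fingers measure 114 mm over their backs; the gripper's body (76 mm by 85 mm) begins 54 mm behind the grasp point. The pads swing forward as they close: fully open they stand 13 mm farther back than shut.
Start: joints at [1.391, 0.501, -0.427, 1.55, 0.221, 1.138, -0.21], TCP at [0.279, -0.587, 0.203] pointing down, gripper open.
Joint ranges: [-2.88, 2.88], [-0.31, 2.03], [-1.54, 1.56], [0.2, 2.42], [-1.41, 4.55], [0.19, 2.02], [-2.57, 2.57]. Speed limits (rad/s): [2.57, 2.57, 3.14, 3.14, 3.14, 3.14, 3.14].

### API

Orientations are given as a rotation vector (axis times angle).
In Python, from rig import * gives the robot as it stands.
- The arm moves only by the shell command python3 -m crank 'ROWS' [FORCE]. ROWS is JSON, a list that holds one entry, the list of rows, each a list of 7 numbers: the turn, a rotation vector about the world's x, y, z in degrees, then the shift along the world's x, y, z in mm, then the opening in per cent of the stroke, from 0 (shut) to 100 (fully open). In form: [[[wx, wy, wz, x, y, z, jaw], ...]]. A call has 1 to 10 rows; each row is the pose to reach, as a shift and turn from the pose commanded when the call began; what a row does not reach only later rows make up. A row lasts 1/10 s, in which the tool goes at most 50 mm and 8.59 degrees, less where a joint would pass 70% of its speed; a pose out of reach is approached as far as the arm can. A call with a gripper value outside its range is refused whole. The fingers move at their own pace and stop on an object; FORCE is the grip in N (left out, the last holds). Time passes only in rows, so rows that repeat a pose let the fingers close. It gives the time, the measured TCP pose, the force, the opening and the grip force at its end, in the units of the state.
- get_state(): the state, without advancing time (a new reading comes with each control period).
- grab_frame(name): name is "side" or "top"; returns a dict with "image" (400x640x3 uint8, red, green, blue), "fovy" (degrees; the focal length in pixels is half the picture's height over the tangent of half this angle, whatever the lens; pixels are square), "cx", "cy" (the principal point, pixels), "rvec" (rotation vector, rad) and "tvec" (3), from world to camera coordinates, as OpenCV has them. Camera axes: x right, y down, z forward; pixel columns grow to the right and rows downward; lengths in m; the calibration is good to about 2 mm. A picture is of the moment at which its call begins. There is no depth.
- sign_off(): hands the job in; it is judged then, once.
The state is a dict: "time": time; "joints": joint angles; "joint_vel": joint speeds; "joint_torque": joint torques, N m; "tcp_pos": TCP position; "eef_rot": TCP orientation; "wrist_force": force on the tool from outside, world axes, zero at the start; "torque": the same for the moment, N m; "grip_width": finger opening in m; "grasp_force": force on a finger pad.
Only numpy, scipy, OpenCV 4.12 (cv2) and the standard library are available. Lean on these libraries where they do the work, as an engineer would, in place of code of your own. Each camera call takes 0.05 s, during which the arm holds its last target. There are 200 camera calls.

## Working session

There is one attempt and no reset: what is moved stays moved. The work goes in short steps, Python scripts to look and compute and a shell command to move; the robot and the scene stay as the last step left them, time stands still between calls to the robot, and variables do not carry over. Pictures are saved under pics/ and viewed, at most 10 in all, crops included, and the job is handed in when it is done.

```bash
mkdir -p pics; ls; cat > h.py <<'E'
from rig import *
import numpy as np, cv2
def cam(n):
    f=grab_frame(n); h,w=f["image"].shape[:2]
    fl=h/2/np.tan(np.radians(f["fovy"])/2)
    K=np.array([[fl,0,f["cx"]],[0,fl,f["cy"]],[0,0,1]]); R=cv2.Rodrigues(np.array(f["rvec"],float))[0]; t=np.array(f["tvec"],float).ravel()
    return f["image"],K,R,t
def proj(P,c):
    _,K,R,t=c; p=(K@(R@np.atleast_2d(P).T+t[:,None])).T; return p[:,:2]/p[:,2:]
def ray(uv,z,c):
    _,K,R,t=c; d=R.T@np.linalg.inv(K)@np.array([*uv,1.]); o=-R.T@t; return o+d*(z-o[2])/d[2]
E
python3 - <<'E'
from h import *
for n in("side","top"):
    c=cam(n); cv2.imwrite(f"pics/{n}0.png",cv2.cvtColor(c[0],cv2.COLOR_RGB2BGR)); print(n,c[1],c[2],c[3],-c[2].T@c[3])
s=get_state(); print({k:np.round(v,3) for k,v in s.items()})
E
```

```text
pics
side [[472.37048661   0.         332.6575274 ]
 [  0.         472.37048661 195.66620725]
 [  0.           0.           1.        ]] [[ 0.95979802 -0.28043553  0.01198651]
 [-0.10505896 -0.3985109  -0.9111266 ]
 [ 0.26028903  0.87323821 -0.41195224]] [-0.55303561  0.22055396  1.49017335] [ 0.16609788 -1.36847399  0.82146179]
top [[446.46411425   0.         322.35978365]
 [  0.         446.46411425 199.15484895]
 [  0.           0.           1.        ]] [[-0.01320024 -0.99991201 -0.0013141 ]
 [-0.98400915  0.01322374 -0.17762636]
 [ 0.17762811 -0.00105162 -0.98409712]] [0.07665366 0.62526574 1.30514589] [0.38444845 0.06975108 1.39555472]
{'time': np.float64(0.1), 'joints': array([ 1.391,  0.502, -0.427,  1.551,  0.221,  1.138, -0.21 ]), 'joint_vel': array([ 0.   , -0.003,  0.   , -0.002, -0.002, -0.001, -0.002]), 'joint_torque': array([-1.2000e-02, -5.7081e+01, -5.8390e+00, -2.8175e+01,  1.0000e-02,
        6.0000e-03, -0.0000e+00]), 'tcp_pos': array([ 0.278, -0.587,  0.202]), 'eef_rot': array([-3.063e+00, -6.890e-01,  1.000e-03]), 'wrist_force': array([ 0.085, -0.521,  0.171]), 'torque': array([ 0.019, -0.021, -0.027]), 'grasp_force': np.float64(0.0), 'grip_width': np.float64(0.085)}
```

View pics/top0.png

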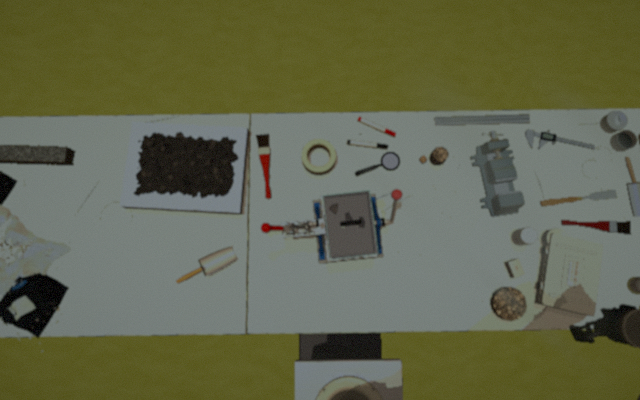

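View pics/side0.png

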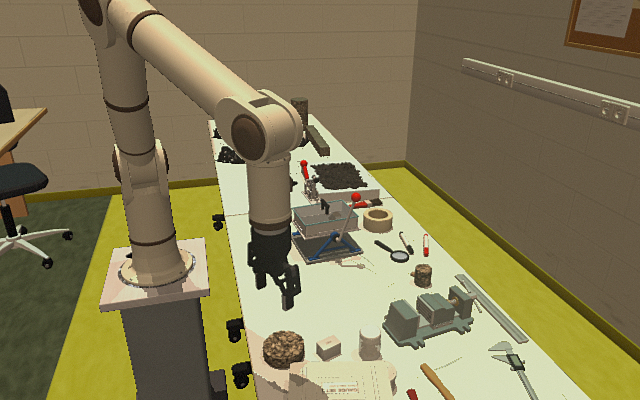

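The top view shows the stand's lever ball at about (396,194), its handle ball at (265,228) and its bar at (351,222). I'll enlarge both views to fit the pose.

```bash
python3 - <<'E'
import cv2
t=cv2.imread("pics/top0.png")[120:300,240:440]; t=cv2.resize(t,None,fx=4*.8,fy=4*.8,interpolation=2)
t=cv2.convertScaleAbs(t,alpha=1.6)
cv2.imwrite("pics/tc.png",t)
s=cv2.imread("pics/side0.png")[140:270,280:400]; cv2.imwrite("pics/sc.png",cv2.resize(s,None,fx=4.5,fy=4.5,interpolation=2))
E
```

```text
(no output)
```

View pics/tc.png

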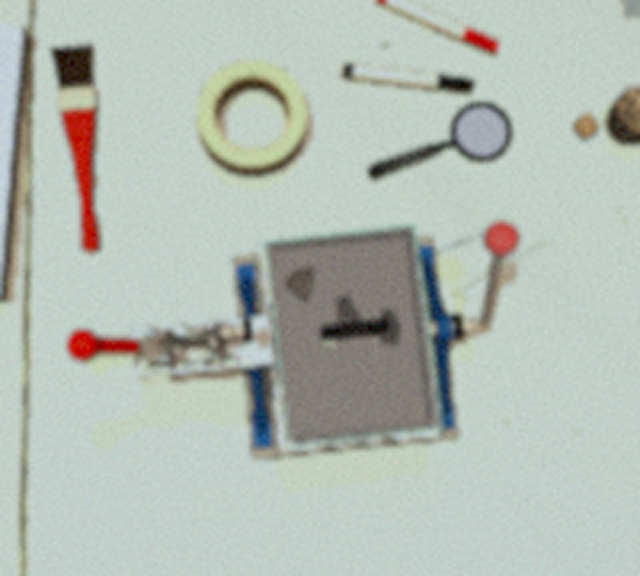

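View pics/sc.png

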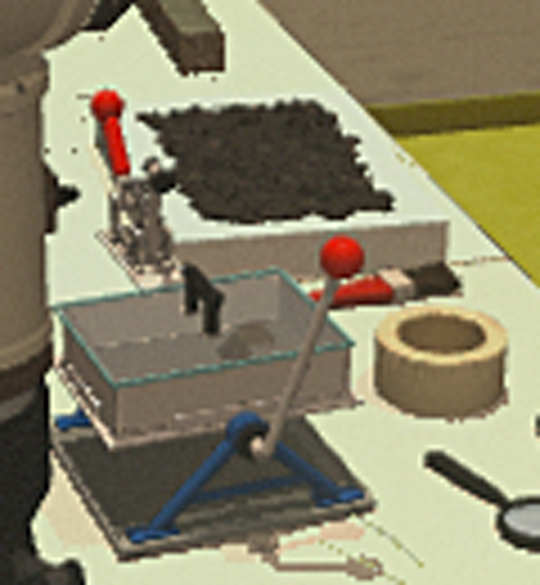

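The enlarged views put the handle ball at top (265.9,227.8) and side (303.8,162.9), the lever ball at top (396.6,194.7) and side (356,197.1), and the bar's middle at top (350.9,222.8). I'll fit the stand pose to these.

```bash
cat > fit.py <<'E'
from h import *
from scipy.optimize import least_squares
ct=cam("top"); cs=cam("side")
B=dict(h=[0,.228,.218],l=[.052,-.126,.226],b=[0,0,.0825+.042+.034])
obs=[(ct,'h',(265.9,227.8)),(ct,'l',(396.6,194.7)),(ct,'b',(350.9,222.8)),(cs,'h',(303.8,162.9)),(cs,'l',(356,197.1))]
def W(P,q):
    c,s=np.cos(q[2]),np.sin(q[2]); return np.array([q[0]+c*P[0]-s*P[1],q[1]+s*P[0]+c*P[1],P[2]])
f=lambda q:np.concatenate([proj(W(B[k],q),c)[0]-o for c,k,o in obs])
r=least_squares(f,[.5,0,0]); print(np.round(r.x,4),np.round(r.fun,1))
for n,P in dict(hopen=B['h'],hup=[0,.172,.239],hlock=[0,.135,.230],piv=[0,.172,.154],lev=B['l'],levtip=[-.037,-.126,.231],bar=B['b']).items(): print(n,np.round(W(P,r.x)*1000))
for n,uv in dict(tape=(318.5,156),brush0=(268.5,198),brush1=(263,135),core=(439,156),scoop=(205,265),seam=(248,200),edge=(350,333)).items(): print(n,np.round(ray(uv,0.02,ct)*1000))
E
python3 fit.py
```

```text
[ 0.5428 -0.0095  0.0869] [ 0.6 -0.4  0.4 -0.2 -0.3 -1.1 -1.1  0.  -1.2 -0.4]
hopen [523. 218. 218.]
hup [528. 162. 239.]
hlock [531. 125. 230.]
piv [528. 162. 154.]
lev [ 606. -131.  226.]
levtip [ 517. -138.  231.]
bar [543. -10. 158.]
tape [773.  79.  20.]
brush0 [639. 237.  20.]
brush1 [845. 256.  20.]
core [ 767. -305.   20.]
scoop [433. 429.  20.]
seam [633. 301.  20.]
edge [228.  -8.  20.]
```

The fit is good to about 1 px: stand at (543,-10) mm, yaw 0.087. I'll raise the arm, turn it +70° so the jaw lines up with the stand's x, and shut the fingers.

```bash
python3 -m crank '[[[0,0,8,0,0,40,0],[0,0,16,20,30,80,0],[0,0,24,45,70,120,0],[0,0,32,70,115,147,0],[0,0,40,95,160,147,0],[0,0,48,120,200,147,0],[0,0,56,145,245,147,0],[0,0,64,171,287,147,0],[0,0,70,171,287,147,0],[0,0,70,171,287,147,0]]]' 40; python3 -c "
from h import *; print(get_state()['joints'])"
```

```text
time: 1.2
tcp_pos: [0.4519, -0.2957, 0.3502]
eef_rot: [2.103, 2.333, 0.002]
wrist_force: [-0.1, 0.4, -0.9]
grip_width: 0.0
grasp_force: 0.0
[ 1.22229349  0.23955589 -0.82773398  1.61943939  0.17876164  1.36076456
  0.47528541]
```

```bash
python3 -m crank '[[[0,0,0,5,50,0,0],[0,0,0,10,100,0,0],[0,0,0,20,150,0,0],[0,0,0,25,200,0,0],[0,0,0,30,250,0,0],[0,0,0,40,300,0,0],[0,0,0,45,350,0,0],[0,0,0,50,400,0,0],[0,0,0,60,450,0,0],[0,0,0,70,500,0,0]]]'; python3 -m crank '[[[0,0,0,0,40,0,0],[0,0,0,2,70,0,0],[0,0,0,2,70,-50,0],[0,0,0,2,70,-100,0],[0,0,0,2,70,-142,0],[0,0,0,2,70,-142,0],[0,0,0,2,70,-142,0],[0,0,0,2,70,-142,0]]]'; python3 -c "
from h import *; print(get_state()['joints']);cv2.imwrite('pics/s1.png',cv2.cvtColor(cv2.resize(np.hstack([cam('side')[0][120:270,260:420],cam('top')[0][150:300,240:400]]),None,fx=2.4,fy=2.4,interpolation=2),4))"
```

```text
time: 2.2
tcp_pos: [0.5196, 0.1941, 0.3493]
eef_rot: [2.12, 2.317, -0.001]
wrist_force: [1.2, -0.4, 0.3]
grip_width: 0.0001
grasp_force: 0.0
time: 3.0
tcp_pos: [0.5222, 0.2651, 0.2102]
eef_rot: [2.116, 2.321, 0.006]
wrist_force: [-0.0, -0.4, 1.0]
grip_width: 0.0001
grasp_force: 0.0
[ 0.2123353   0.52364147 -0.98786132  1.70119827  0.47101542  1.17144108
 -0.80916463]
```

View pics/s1.png

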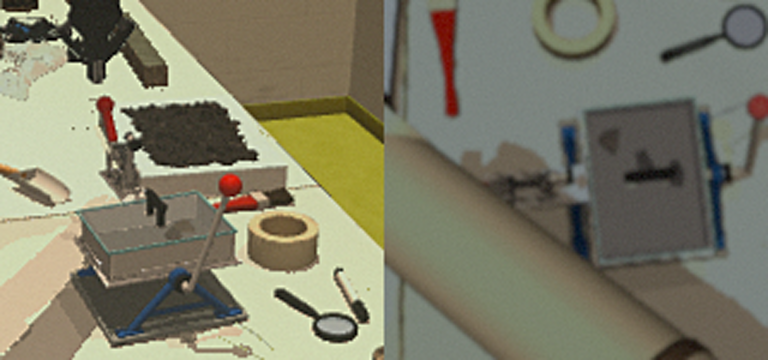

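The side view shows the fingers beyond the handle ball with nothing touched. Next I push the handle inwards.

```bash
python3 -m crank '[[[0,0,0,0,-15,0,0],[0,0,0,0,-27,2,0],[0,0,0,1,-39,4,0],[0,0,0,2,-50,6,0],[0,0,0,3,-60,8,0],[0,0,0,4,-70,9,0],[0,0,0,5,-80,9,0],[0,0,0,6,-90,9,0],[0,0,0,7,-99,9,0],[0,0,0,8,-107,9,0]]]'; python3 -m crank '[[[0,0,0,0,-4,0,0],[0,0,0,0,-8,0,0],[0,0,0,0,-10,0,0],[0,0,0,0,-10,0,0]]]'; python3 -m crank '[[[0,0,0,0,-2,0,0],[0,0,0,0,-4,0,0],[0,0,0,0,-4,0,0]]]'
```

```text
time: 4.1
tcp_pos: [0.5285, 0.1566, 0.2165]
eef_rot: [-2.115, -2.323, 0.0]
wrist_force: [-0.3, -0.1, 0.6]
grip_width: 0.0001
grasp_force: 0.0
time: 4.5
tcp_pos: [0.5285, 0.1473, 0.2166]
eef_rot: [-2.115, -2.323, -0.0]
wrist_force: [0.9, 0.2, 0.9]
grip_width: -0.0003
grasp_force: 0.0
time: 4.8
tcp_pos: [0.5285, 0.1432, 0.2165]
eef_rot: [2.115, 2.323, -0.0]
wrist_force: [0.4, 0.1, -0.3]
grip_width: 0.0001
grasp_force: 0.0
```

```bash
python3 -m crank '[[[0,0,0,0,-4,0,0],[0,0,0,0,-8,0,0],[0,0,0,0,-8,0,0]]]'; python3 -c "
from h import *; cv2.imwrite('pics/s2.png',cv2.cvtColor(cv2.resize(np.hstack([cam('side')[0][130:230,270:370],cam('top')[0][170:270,260:360]]),None,fx=4,fy=4,interpolation=2),4))"
```

```text
time: 5.1
tcp_pos: [0.5286, 0.1344, 0.2165]
eef_rot: [2.116, 2.322, -0.001]
wrist_force: [-0.0, 0.1, -0.5]
grip_width: 0.0003
grasp_force: 0.0
```

View pics/s2.png

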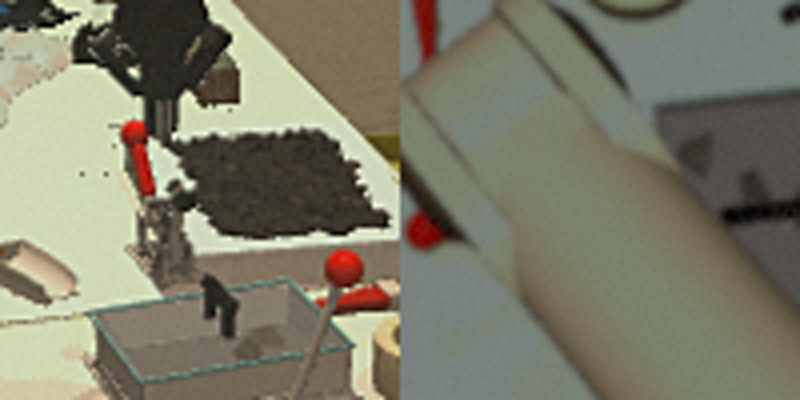

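```bash
python3 -c "
from h import *
c=cam('side');t=cam('top');s=get_state()['tcp_pos'];print(s)
for P in (s,[.523,.218,.218],[.5222,.2651,.2102]): print(P,proj(P,c),proj(P,t))
# triangulate handle ball
import numpy as np
A=[];b=[]
o=[-c[2].T@c[3],-t[2].T@t[3]];d=[ray((303.8,162.9),0,c)-o[0],ray((265.9,227.8),0,t)-o[1]]
M=np.stack([d[0],-d[1]],1);k=np.linalg.lstsq(M,o[1]-o[0],rcond=None)[0];print(o[0]+k[0]*d[0],o[1]+k[1]*d[1])
o=[-c[2].T@c[3],-t[2].T@t[3]];d=[ray((356,197.1),0,c)-o[0],ray((396.6,194.7),0,t)-o[1]]
M=np.stack([d[0],-d[1]],1);k=np.linalg.lstsq(M,o[1]-o[0],rcond=None)[0];print(o[0]+k[0]*d[0],o[1]+k[1]*d[1])
"
```

```text
[0.52848418 0.13543788 0.21664695]
[0.52848418 0.13543788 0.21664695] [[309.51098086 171.0507261 ]] [[297.49512181 224.96394225]]
[0.523, 0.218, 0.218] [[302.6819118  162.87044673]] [[266.32274511 227.37353007]]
[0.5222, 0.2651, 0.2102] [[299.67613941 160.59931862]] [[249.02472274 228.2443187 ]]
[0.52723697 0.21823952 0.2174066 ] [0.52200493 0.2192465  0.2169237 ]
[ 0.60936909 -0.13098722  0.22429064] [ 0.60545236 -0.13002013  0.22338735]
```

```bash
python3 -c "
import rig; print([n for n in dir(rig) if n[0]!='_'], getattr(rig,'grasp_offset',None))
from h import *
c=cam('side')[0].mean(2).astype(int); print(c[148:186:1,302:320])
"
```

```text
['MotionError', 'get_state', 'grab_frame', 'grasp_offset', 'sign_off'] 0.0187
[[137 235 148  55  31  40  39  39  40  37  43  41  36  37  37  39  40  37]
 [ 47 108  87  42  33  42  41  35  43  39  41  43  41  39  39  39  39  37]
 [ 27  41  39  36  42  34  43  45  33  42  43  40  40  41  37  41  35  29]
 [ 27  37  35  42  41  40  40  40  41  38  40  43  30  36  25  35  28 121]
 [ 39  27  36  37  41  41  40  41  38  41  37  36  27  17 102  72  42  63]
 [119  28  20  31  34  40  40  43  41  36  39  34  50 200 213 214  82  30]
 [205 201 215 135  51  36  41  38  33  49  41  22 149 213 210 216 212  84]
 [202 208 221 138  46  34  44  80  59  59  72  26 155 207 205 205 218  82]
 [201 204 219 131  47  39  42  85  63  58  76  29 155 206 203 201 209 205]
 [200 207 217 134  47  31  41  85  59  58  73  25 154 208 203 203 202 209]
 [203 206 221 134  47  33  40  87  65  56  72  27 153 205 204 203 200 202]
 [214 169 221 142  49  35  41  89  64  55  70  23 155 205 206 201 199 198]
 [130 109 134  82  36  32  43  88  60  58  75  21 152 206 201 200 199 200]
 [ 78  97  91  88  55  36  41  87  64  60  71  
[... 1128 characters left out ...]
 64 133 221 238 162  68]
 [197 202  91  59  75  71  48 212 219 137  46  80  96  76 137 148  98  63]
 [198 210 145  69  54  61  66 218 224 219 141  91  63  40  52  56  38  50]
 [196 201 142  70 119 144 117 155 158 163 125  67  34  33  38  33  31  54]
 [193 199 202  99 114  91  75  75  77  72  64  44  39  40  32  40  32  51]
 [200 195 209 148 116  53  42  58  75  52  90  62  35  37  32  24  19 127]
 [204 199 167 172 129  80  82  74  86  75  62  83  47  30  18  91 210 103]
 [205 204 114 202 116  78 123  79  54  50 138 100  84  79 207 211 219 211]
 [204 216 109  95 102  80 110 114  57  46  74  87  84  93 209 215 208 211]
 [206 216 113  57  92  74  83  81  49  48  61  86  79  89 206 212 206 205]]
```

```bash
python3 -c "
from h import *
c=cam('side');t=cam('top')
# start pose: tool y dir (.4275,-.904)
for z in (.203,.216,.236):
  for s in (-.05,0,.05): print(z,s,proj([.278+s*.4275,-.587-s*.904,z],c).round(1))
for z in (.2166,.225,.236,.245): print(z,proj([.5285,.1354,z],c).round(1), proj([.5285,.1354-.011,z],c).round(1))
"
```

```text
0.203 -0.05 [[260.7 301.7]]
0.203 0 [[274.4 313.1]]
0.203 0.05 [[289.1 325.4]]
0.216 -0.05 [[260.4 296.7]]
0.216 0 [[274.2 308. ]]
0.216 0.05 [[288.9 320.1]]
0.236 -0.05 [[259.9 288.8]]
0.236 0 [[273.8 299.9]]
0.236 0.05 [[288.7 311.9]]
0.2166 [[309.5 171.1]] [[310.3 172.2]]
0.225 [[309.5 168.8]] [[310.2 169.9]]
0.236 [[309.5 165.9]] [[310.2 167. ]]
0.245 [[309.5 163.5]] [[310.2 164.5]]
```

```bash
python3 -c "
import cv2
a=cv2.imread('pics/side0.png')[210:330,230:330]
cv2.imwrite('pics/g0.png',cv2.resize(a,None,fx=5,fy=5,interpolation=2))"
```

```text
(no output)
```

View pics/g0.png

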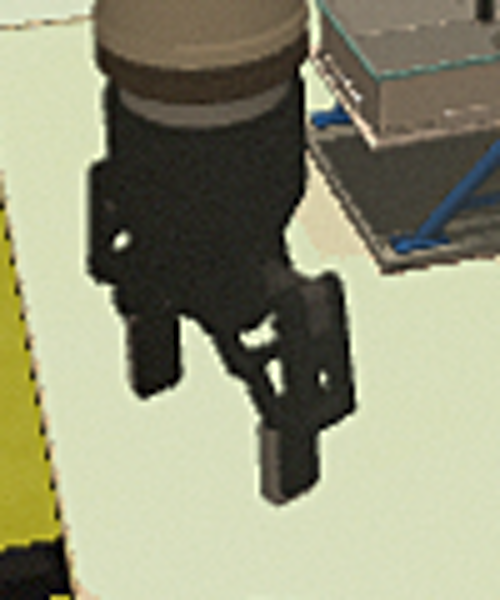

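The start-pose crop puts the fingertips at (287,310) and (260,289). That is about 22 mm higher than the reported TCP implies, even allowing for the 13 mm open setback, so the push passed over the ball. I'll correct for this by going 22 mm lower everywhere.

```bash
python3 -m crank '[[[0,0,0,0,5,20,0],[0,0,0,-2,45,20,0],[0,0,0,-4,90,20,0],[0,0,0,-6,132,20,0],[0,0,0,-6,132,-10,0],[0,0,0,-6,132,-34,0],[0,0,0,-6,132,-34,0],[0,0,0,-6,132,-34,0]]]'; python3 -m crank '[[[0,0,0,0,-10,0,0],[0,0,0,0,-20,1,0],[0,0,0,0,-28,2,0],[0,0,0,1,-36,4,0],[0,0,0,2,-44,6,0]]]'
```

```text
time: 6.25
tcp_pos: [0.5223, 0.2674, 0.1828]
eef_rot: [-2.114, -2.323, 0.001]
wrist_force: [-0.4, -0.6, 0.6]
grip_width: 0.0002
grasp_force: 0.0
time: 6.75
tcp_pos: [0.5254, 0.2252, 0.1911]
eef_rot: [-2.114, -2.324, -0.009]
wrist_force: [-1.4, 2.0, 2.1]
grip_width: 0.0
grasp_force: 1.5
```

```bash
python3 -m crank '[[[0,0,0,1,-9,2,0],[0,0,0,2,-18,4,0],[0,0,0,2,-27,5,0],[0,0,0,3,-36,6,0],[0,0,0,3,-44,7,0],[0,0,0,4,-52,7,0],[0,0,0,4,-60,7,0],[0,0,0,5,-67,7,0],[0,0,0,5,-70,7,0]]]';python3 -m crank '[[[0,0,0,0,-3,0,0],[0,0,0,0,-5,0,0],[0,0,0,0,-5,0,0]]]'; python3 -m crank '[[[0,0,0,0,-3,0,0],[0,0,0,0,-5,0,0],[0,0,0,0,-5,0,0]]]'
```

```text
time: 7.65
tcp_pos: [0.5297, 0.1521, 0.1954]
eef_rot: [2.116, 2.322, -0.001]
wrist_force: [-0.6, 4.8, -2.1]
grip_width: -0.0001
grasp_force: 2.8
time: 7.95
tcp_pos: [0.5293, 0.1521, 0.1958]
eef_rot: [-2.11, -2.324, -0.008]
wrist_force: [0.8, 8.5, -5.3]
grip_width: 0.0003
grasp_force: 4.2
time: 8.25
tcp_pos: [0.5292, 0.1519, 0.196]
eef_rot: [-2.103, -2.325, -0.017]
wrist_force: [4.4, 18.8, -11.5]
grip_width: -0.0001
grasp_force: 8.8
```

The handle has reached its stop with the force rising, so the clamp is locked. I'll back off, rise, check the ball from the side and go behind the lever.

```bash
python3 -m crank '[[[0,0,0,0,20,0,0],[0,0,0,0,35,0,0],[0,0,0,0,35,45,0],[0,0,0,0,35,90,0],[0,0,0,10,25,115,0],[0,0,0,30,-20,115,0],[0,0,0,50,-65,115,0],[0,0,0,70,-110,115,0],[0,0,0,90,-155,115,0],[0,0,0,105,-200,115,0]]]'; python3 -m crank '[[[0,0,0,10,-45,0,0],[0,0,0,20,-83,0,0],[0,0,0,20,-83,0,0],[0,0,0,20,-83,0,0]]]'; python3 - <<'E'
from h import *
c=cam('side'); print(proj([[.531,.125,.230],[.523,.218,.218],[.607,-.131,.225]],c))
def red(im):
    h=im.astype(int); m=((h[...,0]>150)&(h[...,1]<70)&(h[...,2]<70)).astype(np.uint8)
    n,l,s,ce=cv2.connectedComponentsWithStats(m); return [(ce[i].round(1),s[i].tolist()) for i in range(1,n) if s[i,4]>12]
print(red(c[0]))
E
```

```text
time: 9.25
tcp_pos: [0.6351, -0.0593, 0.3106]
eef_rot: [2.115, 2.322, -0.001]
wrist_force: [0.5, 0.5, -0.1]
grip_width: 0.0001
grasp_force: 0.0
time: 9.65
tcp_pos: [0.6542, -0.1413, 0.3099]
eef_rot: [-2.118, -2.319, 0.001]
wrist_force: [0.5, 1.3, -0.0]
grip_width: 0.0001
grasp_force: 0.0
[[310.89629598 168.46328031]
 [302.6819118  162.87044673]
 [355.27352561 196.97231486]]
[(array([311.6, 167.2]), [309, 166, 6, 4, 18]), (array([355.4, 194.5]), [352, 193, 8, 4, 27]), (array([360.4, 203.6]), [355, 202, 12, 4, 29]), (array([425.6, 250.5]), [424, 248, 4, 6, 22])]
```

The handle ball sits at the locked spot, measured (311.6,167) against an expected (310.9,168.5). Now I lower behind the lever ball and pull.

```bash
python3 -m crank '[[[0,0,0,0,9,-40,0],[0,0,0,0,9,-80,0],[0,0,0,0,9,-115,0],[0,0,0,0,9,-115,0],[0,0,0,0,9,-115,0]]]'; python3 -m crank '[[[0,0,0,-8,0,0,0],[0,0,0,-16,-1,1,0],[0,0,0,-24,-2,2,0],[0,0,0,-32,-2,3,0],[0,0,0,-40,-3,4,0],[0,0,0,-48,-4,5,0]]]';  python3 -m crank '[[[0,0,0,-8,-1,1,0],[0,0,0,-16,-1,1,0],[0,0,0,-24,-2,2,0],[0,0,0,-32,-3,2,0],[0,0,0,-40,-3,2,0],[0,0,0,-48,-4,2,0],[0,0,0,-54,-4,1,0],[0,0,0,-60,-5,0,0]]]'
```

```text
time: 10.2
tcp_pos: [0.6545, -0.1289, 0.1965]
eef_rot: [-2.112, -2.325, -0.001]
wrist_force: [-0.0, -0.6, 0.4]
grip_width: 0.0003
grasp_force: 0.0
time: 10.8
tcp_pos: [0.6119, -0.1342, 0.2055]
eef_rot: [2.108, 2.315, 0.014]
wrist_force: [9.6, 1.1, 11.0]
grip_width: 0.0
grasp_force: 7.4
time: 11.6
tcp_pos: [0.5525, -0.1405, 0.2072]
eef_rot: [2.107, 2.312, 0.01]
wrist_force: [3.0, 0.4, 23.4]
grip_width: 0.0001
grasp_force: 9.1
```

```bash
python3 - <<'E'
from h import *
s=cam('side'); t=cam('top'); L=[[.607,-.131,.226],[.59,-.132,.232],[.56,-.135,.236],[.54,-.136,.236],[.517,-.138,.231]]
print(proj(L,s).round(),proj(L,t).round())
cv2.imwrite('pics/s3.png',cv2.cvtColor(cv2.resize(np.hstack([s[0][130:270,270:390],t[0][150:290,300:420]]),None,fx=3.3,fy=3.3,interpolation=2),4))
E
```

```text
[[355. 197.]
 [350. 196.]
 [341. 196.]
 [335. 197.]
 [328. 199.]] [[397. 194.]
 [398. 200.]
 [400. 211.]
 [401. 218.]
 [402. 227.]]
```

View pics/s3.png

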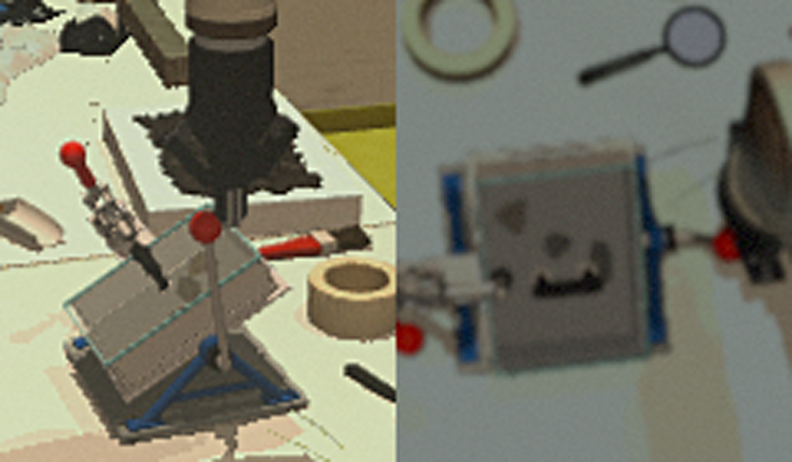

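The dish is tipping with the cover clamped: the lever ball is at side (332,199), so x is about 530. The stones haven't slid yet and the fingertip rides high on the ball, so I'll back off slightly, lower and finish the pull.

```bash
python3 -m crank '[[[0,0,0,12,0,0,0],[0,0,0,22,0,-5,0],[0,0,0,22,0,-22,0],[0,0,0,22,0,-22,0],[0,0,0,14,0,-22,0],[0,0,0,6,0,-22,0],[0,0,0,0,-1,-22,0],[0,0,0,-5,-1,-22,0],[0,0,0,-9,-1,-22,0],[0,0,0,-13,-1,-22,0]]]'; python3 -m crank '[[[0,0,0,-3,0,0,0],[0,0,0,-6,0,0,0],[0,0,0,-6,0,0,0]]]'
```

```text
time: 12.7
tcp_pos: [0.5492, -0.139, 0.1821]
eef_rot: [2.098, 2.308, 0.041]
wrist_force: [50.4, 3.3, -25.1]
grip_width: -0.0001
grasp_force: 24.1
time: 13.0
tcp_pos: [0.5495, -0.1386, 0.1844]
eef_rot: [2.091, 2.302, 0.055]
wrist_force: [59.4, 1.5, -33.2]
grip_width: -0.0
grasp_force: 28.5
```

```bash
python3 -m crank '[[[0,0,0,10,0,0,0],[0,0,0,20,0,0,0],[0,0,0,20,0,0,0],[0,0,0,20,0,0,0],[0,0,0,20,0,0,0],[0,0,0,20,0,0,0]]]'; python3 - <<'E'
from h import *
s=cam('side'); t=cam('top')
cv2.imwrite('pics/s4.png',cv2.cvtColor(cv2.resize(np.hstack([s[0][170:270,280:380],cv2.convertScaleAbs(t[0][180:280,310:410],alpha=1.6)]),None,fx=4,fy=4,interpolation=2),4))
E
```

```text
time: 13.6
tcp_pos: [0.549, -0.1405, 0.1798]
eef_rot: [2.112, 2.32, 0.005]
wrist_force: [7.4, 0.7, 0.1]
grip_width: 0.0001
grasp_force: 3.7
```

View pics/s4.png

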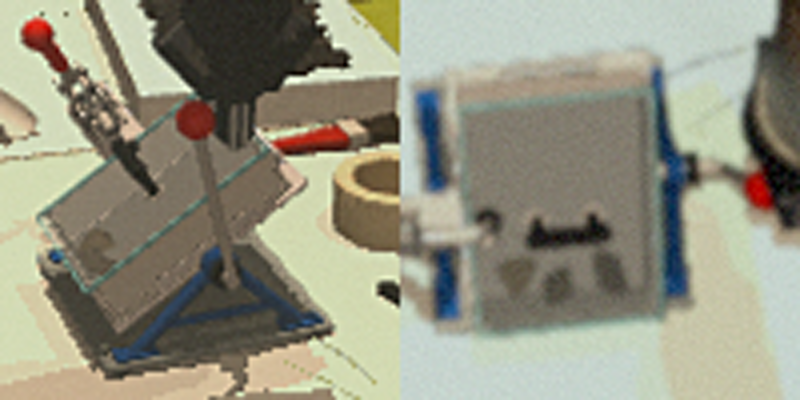

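The lever ball is at about its stop and the stones have moved to the near edge, at top-crop (518,278), (557,285) and (608,270). I'll convert these to dish coordinates.

```bash
cat > dish.py <<'E'
from h import *
q=[.5428,-.0095,.0869]
def dw(P,a):
    P=np.array(P,float)+[0,0,.0025]; c,s=np.cos(a),np.sin(a)
    x=c*P[0]+s*P[2]; z=-s*P[0]+c*P[2]; x,z=c*P[0]-s*P[2],s*P[0]+c*P[2]
    return np.array([q[0]+np.cos(q[2])*x-np.sin(q[2])*P[1],q[1]+np.sin(q[2])*x+np.cos(q[2])*P[1],.08+z])
def inv(uv,c,a,h=.014):
    from scipy.optimize import fsolve
    return fsolve(lambda p:proj(dw([p[0],p[1],h],a),c)[0]-uv,[0,0])
E
python3 - <<'E'
from dish import *
t=cam('top'); s=cam('side')
lev=np.array([.052,-.126,.226-.0825])
for a in (.45,.5,.55,.58): print(a,((proj(dw(lev,a),s)[0]-[280,170])*4).round(), ((proj(dw(lev,a),t)[0]-[310,180])*4+[400,0]).round())
for uv in ((518,278),(557,285),(608,270)): print([inv(((uv[0]-400)/4+310,uv[1]/4+180),t,a).round(3) for a in (.5,.57)])
print('near cover corners',[((proj(dw([-.093,y,.046],.57),t)[0]-[310,180])*4+[400,0]).round() for y in (-.069,.069)])
E
```

```text
0.45 [215. 110.] [763. 158.]
0.5 [206. 112.] [765. 170.]
0.55 [196. 116.] [766. 182.]
0.58 [191. 118.] [766. 189.]
[array([-0.068,  0.035]), array([-0.069,  0.035])]
[array([-0.077,  0.006]), array([-0.079,  0.006])]
[array([-0.069, -0.032]), array([-0.07 , -0.033])]
near cover corners [array([664., 313.]), array([478., 332.])]
```

Tilt is about 0.57 rad and all stones are at x of -0.068 or less. Next I move over to the robot side of the lever ball and push it back gently.

```bash
python3 -m crank '[[[0,0,0,15,0,0,0],[0,0,0,15,0,45,0],[0,0,0,15,0,90,0],[0,0,0,5,0,118,0],[0,0,0,-45,0,118,0],[0,0,0,-88,0,118,0],[0,0,0,-88,0,75,0],[0,0,0,-88,0,30,0],[0,0,0,-88,0,5,0],[0,0,0,-88,0,5,0]]]'; python3 -m crank '[[[0,0,0,10,0,0,0],[0,0,0,20,0,0,0],[0,0,0,28,1,1,0],[0,0,0,36,2,2,0],[0,0,0,44,2,3,0],[0,0,0,52,3,3,0],[0,0,0,60,4,3,0],[0,0,0,68,4,3,0],[0,0,0,76,5,3,0],[0,0,0,84,5,2,0]]]';python3 -m crank '[[[0,0,0,7,1,0,0],[0,0,0,14,1,-1,0],[0,0,0,20,2,-2,0],[0,0,0,20,2,-2,0]]]'
```

```text
time: 14.8
tcp_pos: [0.4543, -0.1407, 0.1803]
eef_rot: [-2.111, -2.317, 0.007]
wrist_force: [-0.1, 0.9, -0.2]
grip_width: 0.0002
grasp_force: 0.0
time: 15.8
tcp_pos: [0.5421, -0.1356, 0.1862]
eef_rot: [-2.113, -2.321, 0.007]
wrist_force: [-9.4, 0.5, 6.9]
grip_width: -0.0
grasp_force: 4.7
time: 16.2
tcp_pos: [0.5634, -0.1338, 0.184]
eef_rot: [-2.114, -2.322, 0.003]
wrist_force: [-4.8, -1.7, 2.7]
grip_width: -0.0002
grasp_force: 2.1
```

```bash
python3 -m crank '[[[0,0,0,5,0,0,0],[0,0,0,10,1,-1,0],[0,0,0,14,1,-1,0],[0,0,0,18,1,-1,0],[0,0,0,18,1,-1,0]]]'; python3 -m crank '[[[0,0,0,4,0,0,0],[0,0,0,8,0,0,0],[0,0,0,8,0,0,0]]]'; python3 - <<'E'
from dish import *
t=cam('top'); s=cam('side')
lev=np.array([.052,-.126,.226-.0825])
for a in (0,.03,.1,.2): print(a,proj(dw(lev,a),s)[0])
h=s[0].astype(int); m=((h[...,0]>120)&(h[...,1]<80)&(h[...,2]<80)).astype(np.uint8)
n,l,st,ce=cv2.connectedComponentsWithStats(m); print([(ce[i].round(1),st[i].tolist()) for i in range(1,n) if st[i,4]>12])
E
```

```text
time: 16.7
tcp_pos: [0.5789, -0.1324, 0.1813]
eef_rot: [-2.111, -2.319, 0.007]
wrist_force: [-6.2, -0.4, -2.4]
grip_width: 0.0
grasp_force: 3.3
time: 17.0
tcp_pos: [0.58, -0.1324, 0.1808]
eef_rot: [-2.104, -2.312, 0.024]
wrist_force: [-28.5, 0.4, 13.4]
grip_width: -0.0003
grasp_force: 14.4
0 [354.77863645 196.66038914]
0.03 [353.46957483 196.41616168]
0.1 [350.34721274 196.006397  ]
0.2 [345.74846161 195.81661666]
[(array([311.7, 167.8]), [309, 166, 7, 5, 26]), (array([360.4, 203.7]), [354, 201, 13, 5, 37]), (array([425.6, 250.6]), [424, 248, 5, 6, 25]), (array([412.3, 394.4]), [408, 389, 10, 11, 68])]
```

Stop felt at 28 N, so the cradle is level and the handle is still locked. Next I go inside the handle ball and push it outwards.

```bash
python3 -m crank '[[[0,0,0,-12,0,0,0],[0,0,0,-28,0,0,0],[0,0,0,-28,0,45,0],[0,0,0,-30,0,90,0],[0,0,0,-35,25,125,0],[0,0,0,-45,70,125,0],[0,0,0,-50,115,125,0],[0,0,0,-55,160,125,0],[0,0,0,-58,205,125,0],[0,0,0,-58,212,125,0]]]'; python3 -m crank '[[[0,0,0,0,0,0,0],[0,0,0,0,0,-45,0],[0,0,0,0,0,-90,0],[0,0,0,0,0,-112,0],[0,0,0,0,0,-112,0],[0,0,0,0,0,-112,0]]]'
```

```text
time: 18.1
tcp_pos: [0.5307, 0.0875, 0.3095]
eef_rot: [2.103, 2.334, 0.007]
wrist_force: [-0.2, 0.9, 0.4]
grip_width: 0.0
grasp_force: 0.0
time: 18.7
tcp_pos: [0.5323, 0.0784, 0.1961]
eef_rot: [-2.117, -2.321, -0.001]
wrist_force: [-0.2, 0.2, 0.4]
grip_width: 0.0004
grasp_force: 0.0
```

```bash
python3 -m crank '[[[0,0,0,0,10,0,0],[0,0,0,0,20,0,0],[0,0,0,-1,28,0,0],[0,0,0,-1,36,0,0],[0,0,0,-2,44,0,0],[0,0,0,-2,52,0,0],[0,0,0,-3,60,0,0],[0,0,0,-4,68,-2,0],[0,0,0,-5,76,-4,0],[0,0,0,-6,84,-6,0]]]'; python3 -m crank '[[[0,0,0,0,8,-2,0],[0,0,0,-1,16,-4,0],[0,0,0,-2,22,-6,0],[0,0,0,-2,26,-6,0],[0,0,0,-2,26,-6,0]]]';python3 -m crank '[[[0,0,0,0,4,0,0],[0,0,0,0,4,0,0]]]'; python3 - <<'E'
from h import *
s=cam('side'); print(proj([[.523,.218,.218]],s))
h=s[0].astype(int); m=((h[...,0]>120)&(h[...,1]<80)&(h[...,2]<80)).astype(np.uint8)
n,l,st,ce=cv2.connectedComponentsWithStats(m); print([(ce[i].round(1),st[i].tolist()) for i in range(1,n) if st[i,4]>12])
E
```

```text
time: 19.7
tcp_pos: [0.5253, 0.164, 0.1893]
eef_rot: [-2.115, -2.323, 0.0]
wrist_force: [0.3, -2.4, 1.7]
grip_width: -0.0001
grasp_force: 0.9
time: 20.2
tcp_pos: [0.5231, 0.1907, 0.1836]
eef_rot: [-2.113, -2.324, -0.001]
wrist_force: [-0.4, 1.0, 0.3]
grip_width: 0.0001
grasp_force: 0.0
time: 20.4
tcp_pos: [0.5232, 0.1933, 0.1834]
eef_rot: [-2.115, -2.323, 0.001]
wrist_force: [0.5, -1.9, -0.7]
grip_width: -0.0002
grasp_force: 0.6
[[302.6819118  162.87044673]]
[(array([355.6, 195.3]), [351, 192, 10, 7, 49]), (array([360.6, 203.7]), [354, 201, 13, 5, 39]), (array([425.6, 250.6]), [424, 248, 5, 6, 25]), (array([412.3, 394.4]), [408, 389, 10, 11, 67])]
```

```bash
python3 -m crank '[[[0,0,0,0,4,0,0],[0,0,0,0,8,0,0],[0,0,0,0,8,0,0]]]'; python3 -m crank '[[[0,0,0,0,-12,0,0],[0,0,0,0,-25,0,0],[0,0,0,0,-25,45,0],[0,0,0,5,-25,90,0],[0,0,0,10,-70,125,0],[0,0,0,12,-115,125,0],[0,0,0,15,-160,125,0],[0,0,0,20,-208,125,0],[0,0,0,20,-208,125,80],[0,0,0,20,-208,125,80]]]';python3 - <<'E'
from h import *
s=cam('side'); t=cam('top'); print(proj([[.523,.218,.218]],s),proj([[.523,.218,.218]],t))
for c in(s,t):
  h=c[0].astype(int); m=((h[...,0]>100)&(h[...,1]<80)&(h[...,2]<80)).astype(np.uint8)
  n,l,st,ce=cv2.connectedComponentsWithStats(m); print([(ce[i].round(1),st[i].tolist()) for i in range(1,n) if st[i,4]>12])
E
```

```text
time: 20.75
tcp_pos: [0.5235, 0.1956, 0.1829]
eef_rot: [2.116, 2.316, -0.013]
wrist_force: [-3.2, -14.4, 4.4]
grip_width: -0.0001
grasp_force: 6.8
time: 21.75
tcp_pos: [0.5438, -0.0083, 0.3087]
eef_rot: [-2.119, -2.319, -0.002]
wrist_force: [-0.2, 1.2, 1.2]
grip_width: 0.0285
grasp_force: 0.0
[[302.6819118  162.87044673]] [[266.32274511 227.37353007]]
[(array([304.5, 168.8]), [300, 160, 9, 19, 75]), (array([355.4, 196.3]), [351, 192, 10, 9, 69]), (array([ 18. , 207.7]), [10, 198, 16, 19, 171]), (array([360.6, 203.9]), [354, 201, 14, 6, 45]), (array([425.6, 251.1]), [424, 248, 5, 8, 29]), (array([412.2, 394.3]), [407, 389, 11, 11, 75])]
[(array([389.9, 131.9]), [384, 129, 12, 7, 39]), (array([265.3, 171.5]), [259, 154, 11, 45, 228]), (array([265.1, 227.3]), [261, 223, 9, 10, 65]), (array([277.1, 227.3]), [273, 226, 9, 3, 18])]
```

The handle is open, at top (265,227) as at the start, and the cradle is level. Now I descend over the bar and grip it.

```bash
python3 -m crank '[[[0,0,0,0,-1,-40,80],[0,0,0,0,-1,-80,80],[0,0,0,0,-1,-120,80],[0,0,0,0,-1,-150,80],[0,0,0,0,-1,-170,80],[0,0,0,0,-1,-182,80],[0,0,0,0,-1,-187,80],[0,0,0,0,-1,-187,80]]]' 40; python3 -m crank '[[[0,0,0,0,0,0,40],[0,0,0,0,0,0,20],[0,0,0,0,0,0,5],[0,0,0,0,0,0,5],[0,0,0,0,0,0,5],[0,0,0,0,0,0,5],[0,0,0,0,0,0,5],[0,0,0,0,0,0,5]]]' 40
```

```text
time: 22.65
tcp_pos: [0.5437, -0.0066, 0.1219]
eef_rot: [-2.113, -2.325, -0.001]
wrist_force: [-0.4, -0.6, 0.1]
grip_width: 0.0683
grasp_force: 0.0
time: 23.45
tcp_pos: [0.5438, -0.0078, 0.1223]
eef_rot: [2.115, 2.322, 0.0]
wrist_force: [-2.3, -0.3, 6.5]
grip_width: 0.0122
grasp_force: 39.2
```

```bash
python3 -m crank '[[[0,0,0,0,0,3,5],[0,0,0,0,0,8,5],[0,0,0,0,0,15,5],[0,0,0,0,0,25,5],[0,0,0,0,0,35,5],[0,0,0,0,0,35,5]]]'; python3 - <<'E'
from h import *
s=cam('side'); t=cam('top'); print(get_state()['wrist_force'])
cv2.imwrite('pics/s5.png',cv2.cvtColor(cv2.resize(np.hstack([s[0][140:270,270:390],cv2.convertScaleAbs(t[0][180:310,310:430],alpha=1.6)]),None,fx=3.3,fy=3.3,interpolation=2),4))
E
```

```text
time: 24.05
tcp_pos: [0.5448, -0.0074, 0.1585]
eef_rot: [2.113, 2.321, 0.003]
wrist_force: [0.1, -0.7, -1.5]
grip_width: 0.0122
grasp_force: 39.2
[ 0.27497474  0.27214997 -1.30313564]
```

View pics/s5.png

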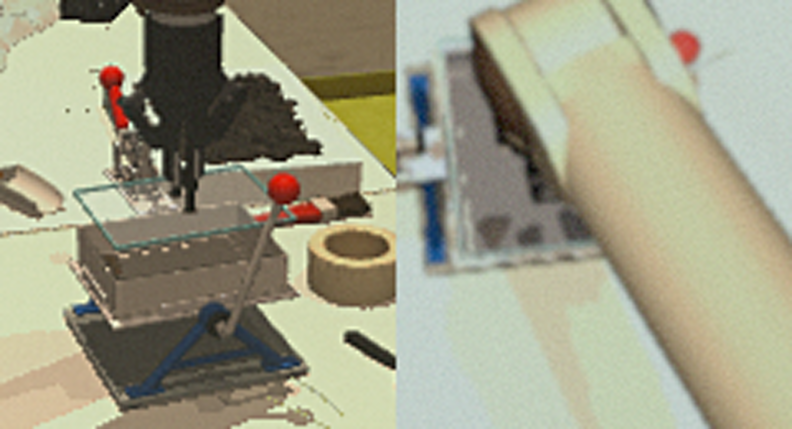

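The cover is lifted level, the stones remain at the near edge, and the dish is level. Now I carry it to the bare table on the right.

```bash
python3 -m crank '[[[0,0,0,0,0,15,5],[0,0,0,0,0,35,5],[0,0,0,0,0,60,5],[0,0,0,0,0,85,5],[0,0,0,0,0,110,5],[0,0,0,-5,-5,130,5],[0,0,0,-15,-25,135,5],[0,0,0,-25,-50,135,5],[0,0,0,-35,-80,135,5],[0,0,0,-45,-110,135,5]]]'; python3 -m crank '[[[0,0,0,-5,-30,0,5],[0,0,0,-10,-60,0,5],[0,0,0,-10,-90,0,5],[0,0,0,-10,-120,0,5],[0,0,0,-10,-150,0,5],[0,0,0,-10,-170,0,5],[0,0,0,-10,-176,0,5],[0,0,0,-10,-176,0,5]]]';  python3 -m crank '[[[0,0,0,0,0,-20,5],[0,0,0,0,0,-50,5],[0,0,0,0,0,-90,5],[0,0,0,0,0,-130,5],[0,0,0,0,0,-170,5],[0,0,0,0,0,-205,5],[0,0,0,0,0,-230,5],[0,0,0,0,0,-250,5],[0,0,0,0,0,-265,5],[0,0,0,0,0,-275,5]]]'
```

```text
time: 25.15
tcp_pos: [0.4979, -0.1181, 0.2924]
eef_rot: [2.113, 2.324, -0.0]
wrist_force: [-0.4, 0.2, -3.1]
grip_width: 0.0126
grasp_force: 39.3
time: 25.95
tcp_pos: [0.4884, -0.2934, 0.2916]
eef_rot: [-2.115, -2.322, -0.001]
wrist_force: [0.3, -0.1, -2.9]
grip_width: 0.0123
grasp_force: 39.2
time: 26.95
tcp_pos: [0.4888, -0.292, 0.0161]
eef_rot: [-2.112, -2.325, -0.001]
wrist_force: [0.5, -0.7, -1.9]
grip_width: 0.0122
grasp_force: 39.2
```

```bash
python3 -m crank '[[[0,0,0,0,0,-6,5],[0,0,0,0,0,-11,5],[0,0,0,0,0,-15,5],[0,0,0,0,0,-17,5],[0,0,0,0,0,-17,5]]]'; python3 -m crank '[[[0,0,0,0,0,-1,5],[0,0,0,0,0,-1,5]]]'; python3 -m crank '[[[0,0,0,0,0,-1,5],[0,0,0,0,0,-1,5]]]'
```

```text
time: 27.45
tcp_pos: [0.4886, -0.2938, -0.0003]
eef_rot: [2.115, 2.323, -0.0]
wrist_force: [-0.7, 0.4, -2.9]
grip_width: 0.0122
grasp_force: 39.2
time: 27.65
tcp_pos: [0.4886, -0.2937, -0.0012]
eef_rot: [2.115, 2.323, 0.0]
wrist_force: [0.7, 0.6, -2.5]
grip_width: 0.0123
grasp_force: 39.2
time: 27.85
tcp_pos: [0.4887, -0.2938, -0.0021]
eef_rot: [2.115, 2.323, 0.0]
wrist_force: [-0.5, 0.1, -0.8]
grip_width: 0.0122
grasp_force: 39.5
```

```bash
python3 -m crank '[[[0,0,0,0,0,-1,5],[0,0,0,0,0,-1,5]]]'; python3 -m crank '[[[0,0,0,0,0,0,15],[0,0,0,0,0,0,20],[0,0,0,0,0,0,30],[0,0,0,0,0,0,50],[0,0,0,0,0,0,70],[0,0,0,0,0,0,70],[0,0,0,0,0,0,70],[0,0,0,0,0,0,70]]]';python3 -m crank '[[[0,0,0,0,0,15,70],[0,0,0,0,0,40,70],[0,0,0,0,0,80,70],[0,0,0,0,0,130,70],[0,0,0,0,0,180,70],[0,0,0,0,-50,230,70],[0,0,0,0,-100,250,70],[0,0,0,-40,-150,250,70],[0,0,0,-60,-190,250,70],[0,0,0,-60,-190,250,70]]]'; python3 - <<'E'
from dish import *
t=cam('top'); s=cam('side')
lev=np.array([.052,-.126,.226-.0825])
print(proj(dw(lev,0),s),proj([.523,.218,.218],s),proj([.523,.218,.218],t), 'bar',proj([.489,-.294,.034],s),proj([.489,-.294,.034],t))
for c in(s,t):
  h=c[0].astype(int); m=((h[...,0]>100)&(h[...,1]<80)&(h[...,2]<80)).astype(np.uint8)
  n,l,st,ce=cv2.connectedComponentsWithStats(m); print([(ce[i].round(1),st[i].tolist()) for i in range(1,n) if st[i,4]>12])
# dark bar near expected, and stones in the dish seen from the top
for c in (s,t):
  u,v=proj([.489,-.294,.034],c)[0].astype(int); g=c[0][v-15:v+16,u-20:u+21].mean(2); yy,xx=np.where(g<55); print('bar px',xx.mean()+u-20,yy.mean()+v-15,xx.min()+u-20,xx.max()+u-20,yy.min()+v-15,yy.max()+v-15,len(xx))
g=cv2.GaussianBlur(t[0],(3,3),0).mean(2)
P=[proj(dw([x,y,.004],0),t)[0].round().astype(int) for x,y in ((.08,.06),(-.08,-.06))]; print(P)
sub=g[P[0][1]:P[1][1]+1,P[0][0]:P[1][0]+1]; m=(sub<np.median(sub)-18).astype(np.uint8)
n,l,st,ce=cv2.connectedComponentsWithStats(m)
print([(st[i,4],inv(ce[i]+P[0],t,0).round(3)) for i in range(1,n) if st[i,4]>5])
E
```

```text
time: 28.05
tcp_pos: [0.4887, -0.2938, -0.0022]
eef_rot: [2.114, 2.323, -0.001]
wrist_force: [-3.7, 1.8, 9.6]
grip_width: 0.0125
grasp_force: 40.4
time: 28.85
tcp_pos: [0.4885, -0.2936, -0.0034]
eef_rot: [-2.115, -2.323, -0.0]
wrist_force: [0.2, 0.5, -0.3]
grip_width: 0.0597
grasp_force: 0.0
time: 29.85
tcp_pos: [0.425, -0.4887, 0.248]
eef_rot: [2.12, 2.316, -0.004]
wrist_force: [-0.2, 0.6, -0.4]
grip_width: 0.0598
grasp_force: 0.0
[[354.77863645 196.66038914]] [[302.6819118  162.87044673]] [[266.32274511 227.37353007]] bar [[332.36331508 285.23698871]] [[441.99731735 243.23370601]]
[(array([304.5, 168.8]), [300, 160, 9, 19, 75]), (array([355.4, 196.2]), [351, 192, 10, 9, 63]), (array([ 19.8, 209.6]), [13, 198, 13, 19, 84]), (array([363. , 203.4]), [359, 201, 9, 5, 25]), (array([425.6, 251.1]), [424, 248, 5, 8, 29]), (array([412.2, 394.3]), [407, 389, 11, 11, 75])]
[(array([390.1, 131.9]), [385, 129, 11, 7, 39]), (array([265.2, 171.5]), [259, 154, 11, 45, 230]), (array([396.5, 193.9]), [392, 190, 10, 9, 74]), (array([265.1, 227.2]), [261, 223, 9, 10, 65]), (array([277.4, 227.2]), [273, 226, 10, 3, 24])]
bar px 332.61290322580646 288.51612903225805 328 337 280 299 93
bar px 439.04255319148933 244.44680851063828 433 448 243 246 47
[array([326, 200]), array([373, 250])]
[(np.int32(129), array([-0.01 ,  0.066])), (np.int32(215), array([ 0.008, -0.065])), (np.int32(62), array([-0.069, -0.032])), (np.int32(59), array([-0.064,  0.036])), (np.int32(24), array([-0.072,  0.004]))]
```

All checks pass: the stones are at x of about -0.069, -0.064 and -0.072, the cradle is level, the clamp is open, and the cover's bar is where it was set down.

```bash
python3 -c "
from rig import *; print(sign_off())"
```

```text
the job is handed in; nothing more can be done
None
```

I handed the job in at about 30 s on the robot's clock; my last camera check showed the dish level, the three stones about 64–72 mm towards the robot edge from the dish's middle (limit 44 mm), the clamp fully open, and the cover's bar where I set it down on the bare table right of the stand, though the hand-in returned no verdict.

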